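# Roll the glass blank into its cradle with the paddle

## Robot

A 6-joint arm with a two-finger parallel gripper is mounted at the origin on the work surface. World frame = base frame: x ahead of the robot, y to its left, z up, the work surface at z = 0. Lengths are in mm, angles in rad, forces in N, time in s.
With the tool pointing down it reaches from about 350 to 875 mm from the base axis. Payload 4.2 kg.
Tool frame: the origin (TCP) lies on the centre line of the jaws, within the pads' length; the fingertips stand 25 mm ahead of it and the grasp point (between the pads) lies 6 mm ahead of it; z points along the fingers, y is the direction in which the jaws open and shut (so a half turn about z gives the same grasp; the last joint's range is limited). The gripper opens to 85 mm and grips with 20 to 120 N. Pads are 22 mm wide; open, the fingers measure 114 mm over their backs; the gripper's body (76 mm by 85 mm) begins 54 mm behind the grasp point. The pads swing forward as they close: fully open they stand 13 mm farther back than shut.
Start: joints at [1.453, 0.385, 0.008, 0, -1.194, -0.259], TCP at [229.934, 581.145, 222.812] pointing down, gripper open.
Joint ranges: [-3.14, 3.14], [-1.21, 2.06], [-1.07, 1.41], [-3.16, 2.05], [-2.99, -0.16], [-3.1, 3.1]. Speed limits (rad/s): [2.79, 2.79, 3.14, 3.14, 3.14, 3.14].

## Interface

Orientations are given as a unit quaternion [x, y, z, w].
In Python, from bench import arm gives the robot as it stands.
- The arm moves only by the tool drive_tool, never from a script. Its argument "plan" is a list of rows, each a list of 2 entries, a list of its own where there are three numbers: the shift along the tool's x, y, z in m, then the turn about the tool's z in degrees. A call has 1 to 12 rows; each row shifts and turns the commanded pose from where the row before left it, along the tool's axes as they then stand; what a row does not reach is not made up. A row lasts 1/8 s, in which the tool goes at most 62.5 mm and 10.7 degrees, less where a joint would pass 70% of its speed; a pose out of reach is approached as far as the arm can. A call with a gripper value outside its range is refused whole. "fingers" is the closure, from -1 (fully open) to 1 (shut), so that 0 is half open, set as the call begins (left out, the last holds). The fingers move at their own pace and stop on an object; the grip force is fixed at half the most. Time passes only in rows, so rows that do not move let the fingers close. It gives the time, the measured TCP pose, the force and the opening at its end, in the units of the state.
- arm.read_state(): the state, without advancing time (a new reading comes with each control period).
- arm.get_image(name): name is "scene" or "top" or "wrist"; returns a dict with "image" (384x512x3 uint8, red, green, blue), "K" (3x3 intrinsics, pixels), "R" (3x3) and "t" (3): a world point X has camera coordinates R X + t. Camera axes: x right, y down, z forward; pixel columns grow to the right and rows downward; lengths in mm; the calibration is good to about 2 mm. A picture is of the moment at which its call begins. There is no depth.
- arm.job_done(): hands the job in, once; it reports no verdict.
The state is a dict: "clock": time; "joints": joint angles; "joint_vel": joint speeds; "joint_efforts": joint torques, N m; "position": TCP position; "ee_rot": TCP orientation; "contact_force": force on the tool from outside, world axes, zero at the start; "wrist_torque": the same for the moment, N m; "gripper_width": finger opening in mm.
Only numpy, scipy, OpenCV 4.12 (cv2) and the standard library are available. Lean on these libraries where they do the work, as an engineer would, in place of code of your own. Each camera call takes 0.05 s, during which the arm holds its last target.

## Task

Clear the dark wooden block off the cradle on the track and set it in the blue tray. Then take the wooden paddle and, pushing only with it and gently, roll the red glass blank along the track until it drops into that cradle, and lay the paddle back on its rest. Never touch the red blank with the gripper, and leave the parked green blank and everything else on the bench where it is.

Things in the scene. Friction and masses are not known exactly. Their poses are not given: they have to be found in the camera images.
- track: White-edged metal track fixed to the bench, 510 x 134 mm; origin: centre of its underside, on the bench; x along the track, y across, z up. Level bed 30 mm above the bench; side guides (118 mm apart inside) 42 mm high; blue end stops 245 to 255 mm from the middle, 52 mm high. A yellow-edged cradle near each end.
- cradle_a (a point): Centre of a blank lying in the cradle at the track's +x end: 180 mm from the track's middle, 58 mm above the bench. The cradle is an open slot across the bed, 30 mm wide along the track; a slowly rolling blank drops 3.7 mm into it and stays; a fast one runs through.
- cradle_b (a point): The same for the cradle at the track's -x end.
- blank_center (a point): Centre of the red glass blank, a cylinder 64 mm in diameter and 110 mm long (along its y axis), about 0.45 kg, that lies across the track and rolls freely along it. It starts on the bed within 30 mm of the track's middle, its centre 62 mm above the bench.
- parked_center (a point): Centre of the green glass blank, of the same size, already down in one of the two cradles; to be left alone.
- block_center (a point): Centre of the dark wooden block, 46 x 100 x 46 mm (x, y, z), about 0.25 kg. It lies over the cradle that the green blank does not use, flat on the bed, long side roughly across the track, its centre 53 mm above the bench.
- tray: Blue open tray fixed to the bench, 150 x 190 mm outside (x, y), walls 5 mm thick and 30 mm high, inner floor 5 mm above the bench; origin at the centre of its underside. It is empty.
- rest_top (a point): Middle of the wooden paddle rest fixed to the bench, where the paddle's underside lies, 34 mm above the bench; y along the paddle, z up. Base 80 x 200 x 6 mm. Two cross bars 12 mm wide at y = -80 and +60 mm carry the paddle; at their ends (x = -37 and +37 mm) lips 6 mm wide rise 10 mm more.
- paddle_mid (a point): Middle of the underside of the wooden paddle, 205 mm long, about 0.15 kg; y from handle to blade, z up. Pale blade 40 mm wide, 14 mm thick, y = -2.5 to 102.5 mm; darker handle 22 mm wide, 18 mm thick, y = -102.5 to -2.5 mm; both with underside at z = 0. It starts on the rest, along it.
- paddle_grip (a point): Centre of the handle where it is best gripped, between the rest's bars: 48 mm from paddle_mid towards the handle's end, 9 mm above the underside.
- paddle_blade (a point): Centre of the paddle's blade, 98 mm from paddle_grip along the paddle's y axis, 7 mm above the underside.
- can: Plain metal can, 50 mm across, 100 mm high, standing between the tray and the rest; to be left alone. Origin at its underside.
- cup: Steel cup, 70 mm across, 90 mm high, beyond the track; to be left alone. Origin at its underside.
- jar: Amber jar with a black lid, 76 mm across, 110 mm high, beyond the track; to be left alone. Origin at its underside.
- wrench: Wrench lying beyond the track; to be left alone. Origin at its underside.
- woodblock: Larger dark wooden block, 80 x 100 x 60 mm, beyond the track; to be left alone. Origin at its underside.
- vase: Amber glass vase, 84 mm across, 120 mm high, beside the track; to be left alone. Origin at its underside.
- tin: Yellow tin, 70 mm across, 70 mm high, beside the track; to be left alone. Origin at its underside.

How it is judged (in metres and radians):
On the way, in this order (a step that is already met when the one before it is completed fails the run):
1. the dark block lies in the tray, released (x of block_center in the frame of tray between -0.07 and 0.07 m and y of block_center in the frame of tray between -0.09 and 0.09 m and z of block_center in the frame of tray below 0.036 m and linear speed of block below 0.03 m/s and contact force between the fingers and block below 0.1 N), for 0.2 s.
2. the paddle is lifted off its rest (z of paddle_mid in the frame of rest_top above 0.015 m), for 0.1 s.
3. the red blank lies in the cleared cradle ((distance between blank_center and cradle_a below 0.01 m or distance between blank_center and cradle_b below 0.01 m) and angle between the y axis of blank_center and the y axis of track, either way round below 0.1 rad and linear speed of blank below 0.03 m/s), for 0.2 s.
At the end, for the whole second after the job is handed in: Red blank at rest in the cleared cradle (centre within 10 mm, square within 0.1 rad); block in the tray, down and released; paddle level on its rest (middle within 30 mm across, 40 mm along); green blank within 10 mm of its cradle (all of step 1 and all of step 3 and x of paddle_mid in the frame of rest_top between -0.03 and 0.03 m and y of paddle_mid in the frame of rest_top between -0.04 and 0.04 m and z of paddle_mid in the frame of rest_top between -0.006 and 0.008 m and angle between paddle_mid's own z axis and vertical below 0.1 rad and linear speed of paddle below 0.03 m/s and (distance between parked_center and cradle_a below 0.01 m or distance between parked_center and cradle_b below 0.01 m)); the robot touches nothing.
It fails at once if the red blank is touched by the gripper or the arm (contact force between any of the fingers, the arm and blank above 0.3 N).
It fails at once if the red blank is pushed by the block (contact force between block and blank above 1 N).
It fails at once if the red blank goes faster than 0.4 m/s (linear speed of blank above 0.4 m/s).
It fails at once if the parked green blank is moved by more than 10 mm (distance of parked_center from where it was at the start of the episode above 0.01 m).
It fails at once if a bystander is moved by more than 25 mm (distance of any of can, cup, jar, wrench, woodblock, vase, tin from where it was at the start of the episode above 0.025 m).
It also fails if it takes over 69 s, if anything falls off the work surface, if the arm or the gripper's body presses on something with over 40 N, if the wrist force passes 120 N, or if a joint passes its speed limit or range.

## Working session

There is one attempt and no reset: what is moved stays moved. The work goes in short steps, Python scripts to look and compute and a tool call to move; the robot and the scene stay as the last step left them, time stands still between calls to the robot, and variables do not carry over. Pictures are saved under pics/ and viewed, and the job is handed in when it is done.

Besides the shell and the picture viewer there is one more tool, called after "Call:" in YAML: its name, and indented under it one key for each argument. drive_tool: Moves the arm, as the interface text tells. Its arguments: {"type":"object","properties":{"plan":{"type":"array"},"fingers":{"type":"number"}},"required":["plan"]}

```bash
mkdir -p pics; ls; python3 - <<'E'
from bench import arm
import cv2,pickle
s=arm.read_state();print(s)
d={}
for n in ["scene","top","wrist"]:
    r=arm.get_image(n);d[n]=r
    cv2.imwrite(f"pics/{n}0.png",r["image"][:,:,::-1]);print(n,r["K"],r["R"],r["t"])
pickle.dump(d,open("im0.pkl","wb"))
E
```

```text
pics
{'clock': 0.0, 'joints': array([ 1.45262015e+00,  3.85524261e-01,  6.61878372e-03, -5.37647329e-04,
       -1.19400159e+00, -2.58599823e-01]), 'joint_vel': array([-0.00143893,  0.00072996,  0.00192883,  0.00060168, -0.00135802,
       -0.00330105]), 'joint_efforts': array([ 9.91149464e-04, -3.92285979e+01,  1.88394821e+01,  4.18592155e+00,
       -4.68757760e-03,  4.49659979e-06]), 'position': array([229.70234709, 580.59876593, 221.7326131 ]), 'ee_rot': array([ 9.82288244e-01, -1.87372967e-01, -1.75206467e-04,  1.07030065e-03]), 'contact_force': array([ 0.17834288, -0.76695691,  0.20031948]), 'wrist_torque': array([ 0.01833034, -0.02798537, -0.00383731]), 'gripper_width': 85.46595175556868}
scene [[422.91020957   0.         255.79854808]
 [  0.         422.91020957 192.03374896]
 [  0.           0.           1.        ]] [[ 0.01383992  0.99982801  0.01234512]
 [ 0.59244838  0.00174617 -0.80560652]
 [-0.80548953  0.01846338 -0.59232231]] [ -11.17472906 -298.61155825 1811.7477101 ]
top [[424.74215624   0.         259.77592229]
 [  0.         424.74215624 190.56468537]
 [  0.           0.           1.        ]] [[-0.00445974 -0.99993649  0.01034974]
 [-0.98185921  0.00241672 -0.18959601]
 [ 0.18955895 -0.01100754 -0.98180764]] [   1.7808346   583.40104978 1238.67937035]
wrist [[303.92393274   0.         256.4551146 ]
 [  0.         303.92393274 196.69935332]
 [  0.           0.           1.        ]] [[-0.36729488 -0.93010343  0.00144144]
 [-0.89484772  0.35379432  0.27217116]
 [-0.2536573   0.0986772  -0.96224778]] [624.48672938 -33.81049527 378.1711293 ]
```

View pics/scene0.png

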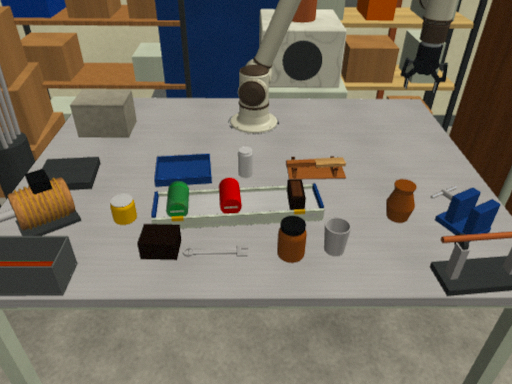

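View pics/top0.png

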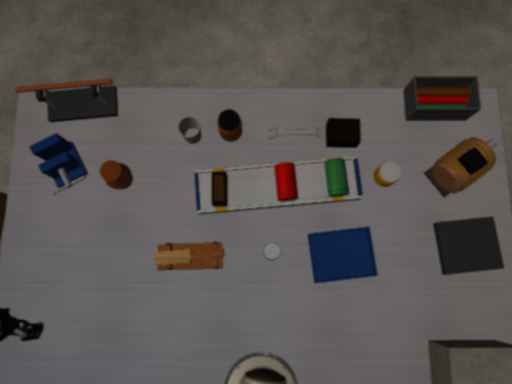

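View pics/wrist0.png

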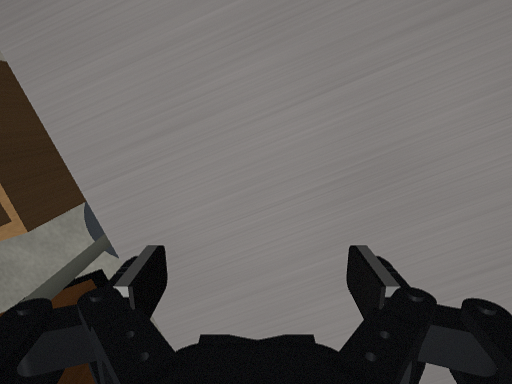

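The top view shows the dark block at (219,188), the red blank at (286,182), the green blank at (337,177), the tray at (342,254), the rest and paddle at (190,256), and the can at (272,251). Next I'll zoom in and measure.

```bash
cat > h.py <<'E'
import numpy as np,cv2,pickle
def ray(r,uv):
    K,R,t=r["K"],r["R"],r["t"]
    d=R.T@np.linalg.inv(K)@np.array([uv[0],uv[1],1.]);c=-R.T@t
    return c,d
def onz(r,uv,z):
    c,d=ray(r,uv);return c+d*(z-c[2])/d[2]
def proj(r,X):
    p=r["K"]@(r["R"]@np.array(X,float)+r["t"]);return p[:2]/p[2]
def tri(r1,u1,r2,u2):
    A=np.zeros((3,3));b=np.zeros(3)
    for r,u in((r1,u1),(r2,u2)):
        c,d=ray(r,u);d/=np.linalg.norm(d);P=np.eye(3)-np.outer(d,d);A+=P;b+=P@c
    return np.linalg.solve(A,b)
E
python3 - <<'E'
from h import *
d=pickle.load(open("im0.pkl","rb"))
t=d["top"]["image"][:,:,::-1];s=d["scene"]["image"][:,:,::-1]
cv2.imwrite("pics/topz.png",cv2.convertScaleAbs(cv2.resize(t[145:290,145:390],None,fx=3.2,fy=3.2,interpolation=cv2.INTER_CUBIC),alpha=1.6))
cv2.imwrite("pics/scenez.png",cv2.resize(s[140:225,140:360],None,fx=3.6,fy=3.6,interpolation=cv2.INTER_CUBIC))
E
```

```text
(no output)
```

View pics/topz.png

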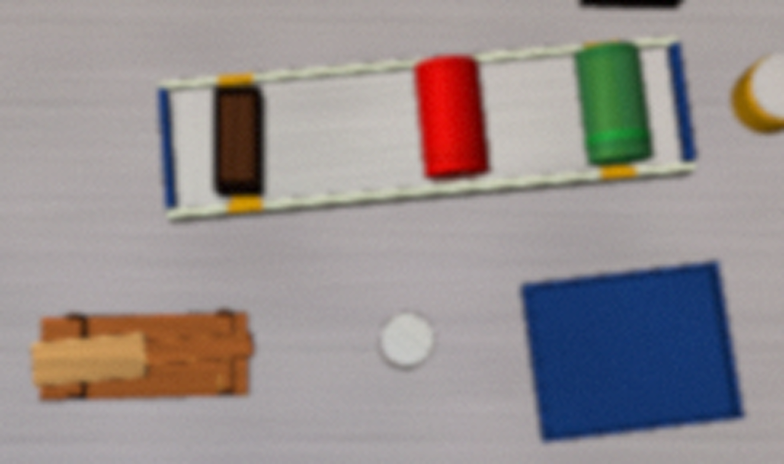

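View pics/scenez.png

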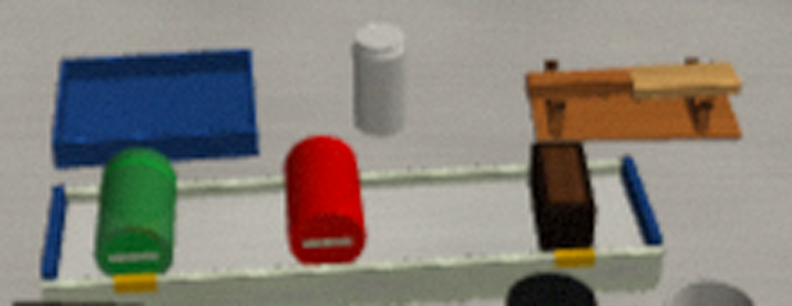

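```bash
python3 - <<'E'
from h import *
d=pickle.load(open("im0.pkl","rb"))
T=d["top"];S=d["scene"]
def comp(r,lo,hi,roi,mina=8):
    h=cv2.cvtColor(r["image"],cv2.COLOR_RGB2HSV);m=cv2.inRange(h,lo,hi)
    k=np.zeros_like(m);x0,y0,x1,y1=roi;k[y0:y1,x0:x1]=m[y0:y1,x0:x1]
    n,l,st,c=cv2.connectedComponentsWithStats(k)
    return [(st[i],c[i],cv2.minAreaRect(np.argwhere(l==i)[:,::-1].astype(np.float32))) for i in range(1,n) if st[i,4]>=mina]
def show(name,r,lo,hi,roi,z,mina=8):
    for st,c,b in comp(r,lo,hi,roi,mina):
        print(name,st[4],c.round(1),[b[0],b[1],round(b[2],1)],"ctr",onz(r,b[0],z).round(1))
        P=[onz(r,p,z)[:2] for p in cv2.boxPoints(b)];print("   ",np.round(P,0).tolist())
show("yellow",T,(18,130,60),(32,255,255),(190,150,370,220),42,4)
show("stops",T,(100,120,40),(125,255,255),(190,150,370,220),52)
show("red",T,(0,180,60),(5,255,255),(190,150,370,220),94)
show("red",T,(172,180,60),(180,255,255),(190,150,370,220),94)
show("tray",T,(100,120,30),(125,255,255),(300,220,385,290),20)
show("block",T,(0,40,5),(20,255,90),(205,165,235,210),76)
show("rest",T,(0,60,40),(25,255,255),(150,235,230,275),10)
show("can",T,(0,0,100),(180,40,255),(262,240,282,262),100)
for y in [150]:
  h=cv2.cvtColor(T["image"],cv2.COLOR_RGB2HSV)
  for uv in [(219,188),(165,257),(205,250),(214,246),(200,265),(232,190)]: print(uv,h[uv[1],uv[0]])
E
```

```text
yellow 37 [218.1 169.5] [(218.0, 169.5), (3.0, 10.0), 90.0] ctr [653.1 129.1  42. ]
    [[658.0, 145.0], [658.0, 114.0], [648.0, 114.0], [648.0, 145.0]]
yellow 47 [337.9 198.2] [(338.0, 198.0), (4.0, 10.0), 90.0] ctr [ 562.2 -241.    42. ]
    [[568.0, -226.0], [568.0, -257.0], [556.0, -256.0], [556.0, -225.0]]
yellow 57 [220.9 208.4] [(221.0, 208.5), (5.0, 10.0), 90.0] ctr [530.6 118.2  42. ]
    [[538.0, 134.0], [538.0, 103.0], [523.0, 103.0], [523.0, 133.0]]
stops 94 [357.7 176.9] [(357.6399841308594, 176.48001098632812), (35.35533905029297, 2.5455846786499023), 81.9] ctr [ 627.6 -302.3   52. ]
    [[683.0, -293.0], [684.0, -301.0], [573.0, -311.0], [572.0, -303.0]]
stops 71 [196.7 191. ] [(196.78427124023438, 190.97970581054688), (34.12733840942383, 1.994917392730713), 85.9] ctr [583.3 191.9  52. ]
    [[636.0, 200.0], [637.0, 194.0], [531.0, 184.0], [531.0, 190.0]]
red 656 [285.3 180.9] [(285.3536682128906, 180.6829376220703), (36.11111068725586, 18.66292953491211), 83.7] ctr [605.7 -76.   94. ]
    [[658.0, -43.0], [664.0, -99.0], [555.0, -108.0], [549.0, -54.0]]
tray 2973 [341
[... 154 characters left out ...]
, -342.0], [330.0, -352.0], [309.0, -163.0]]
block 466 [219.2 188.3] [(219.0, 189.0), (36.0, 14.0), 90.0] ctr [584.6 122.2  76. ]
    [[640.0, 144.0], [640.0, 102.0], [530.0, 101.0], [530.0, 142.0]]
rest 1775 [189.1 255.8] [(189.0498046875, 255.79238891601562), (26.58067512512207, 70.00520324707031), 88.8] ctr [389.4 216.7  10. ]
    [[428.0, 326.0], [432.0, 111.0], [351.0, 108.0], [348.0, 321.0]]
can 396 [271.8 249.8] [(271.5, 250.5), (21.0, 19.0), 90.0] ctr [399.9 -32.6 100. ]
    [[430.0, -6.0], [430.0, -60.0], [370.0, -59.0], [370.0, -5.0]]
(219, 188) [ 12 191  44]
(165, 257) [ 16 142 115]
(205, 250) [ 13 191  92]
(214, 246) [ 12 193  95]
(200, 265) [ 12 191  91]
(232, 190) [ 20   7 114]
```

Call:
drive_tool:
  plan:
    - [[0,0,0],-8.9]
    - [[0,0,0],-8.9]
    - [[0,0,0],-8.9]
    - [[0.018,0.04,0],0]
    - [[0.021,0.049,0],0]
    - [[0.021,0.049,0],0]
    - [[0.021,0.049,0],0]
    - [[0.021,0.049,0],0]
    - [[0.021,0.049,0],0]
    - [[0.021,0.049,0],0]
    - [[0.021,0.049,0],0]
    - [[0.021,0.049,0],0]
  fingers: -1

```text
clock: 1.65
position: [454.1, 165.8, 222.8]
ee_rot: [0.999, 0.045, 0.0, -0.0]
contact_force: [0.2, 1.9, -0.5]
gripper_width: 85.5
```

Call:
drive_tool:
  plan:
    - [[0.018,0.04,0],0]
    - [[0,0,0],0]
    - [[0,0,0],0]

```text
clock: 2.02
position: [475.0, 129.1, 222.6]
ee_rot: [0.999, 0.044, -0.0, 0.0]
contact_force: [-0.1, -0.7, 0.6]
gripper_width: 85.2
```

```bash
cat >> h.py <<'E'
from scipy.spatial.transform import Rotation as Ro
def st():
    from bench import arm
    s=arm.read_state();R=Ro.from_quat(s["ee_rot"]).as_matrix()
    print("t%.2f"%s["clock"],"pos",s["position"].round(1),"yaw %.2f"%np.degrees(np.arctan2(R[1,0],R[0,0])),"tilt",np.degrees(R[:2,2]).round(2),"F",s["contact_force"].round(1),"w %.1f"%s["gripper_width"],"j",s["joints"].round(2))
    return s,R
def to(target,yaw=None):
    "world target mm -> tool-axis shift after turning to yaw (deg)"
    s,R=st();y0=np.degrees(np.arctan2(R[1,0],R[0,0]))
    y=y0 if yaw is None else yaw
    c,q=np.cos(np.radians(y)),np.sin(np.radians(y))
    d=np.array(target)-s["position"];Rt=np.array([[c,q,0],[q,-c,0],[0,0,-1]])
    print("turn tool deg %.1f"%(y0-y),"shift mm",(Rt.T@d).round(1))
def snap(name,f):
    from bench import arm
    r=arm.get_image(name);cv2.imwrite(f"pics/{f}.png",r["image"][:,:,::-1]);pickle.dump(r,open(f+".pkl","wb"));return r
E
python3 - <<'E'
from h import *
st();snap("wrist","w1")
E
```

```text
t2.02 pos [475.  129.1 222.6] yaw 5.08 tilt [-0.03 -0.  ] F [-0.1 -0.7  0.6] w 85.2 j [ 0.6   0.16 -0.31 -0.   -1.1   1.06]
```

View pics/w1.png

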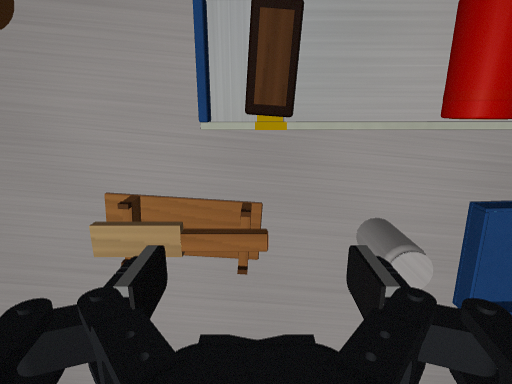

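The wrist view shows the block top from about (275,0) to (268,116), the yellow cradle mark at (270,123), the rest and paddle at (180,240), and the can at (400,250).

```bash
python3 - <<'E'
from h import *
r=pickle.load(open("w1.pkl","rb"));g=r["image"][:,:,::-1]
cv2.imwrite("pics/w1a.png",cv2.resize(g[0:140,180:320],None,fx=4,fy=4,interpolation=cv2.INTER_CUBIC))
cv2.imwrite("pics/w1b.png",cv2.resize(g[180:280,80:280],None,fx=4,fy=4,interpolation=cv2.INTER_CUBIC))
E
```

```text
(no output)
```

View pics/w1a.png

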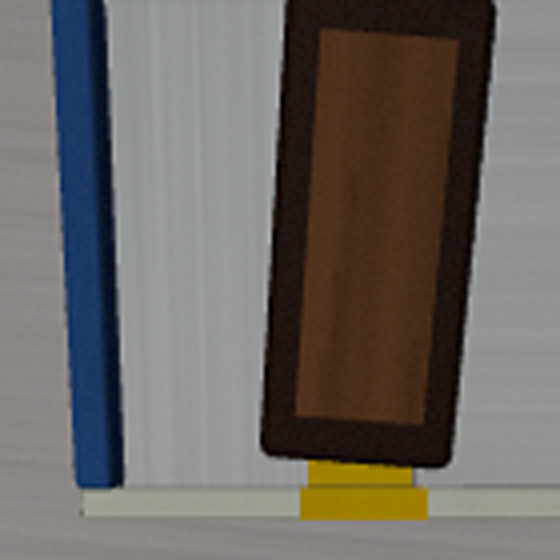

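View pics/w1b.png

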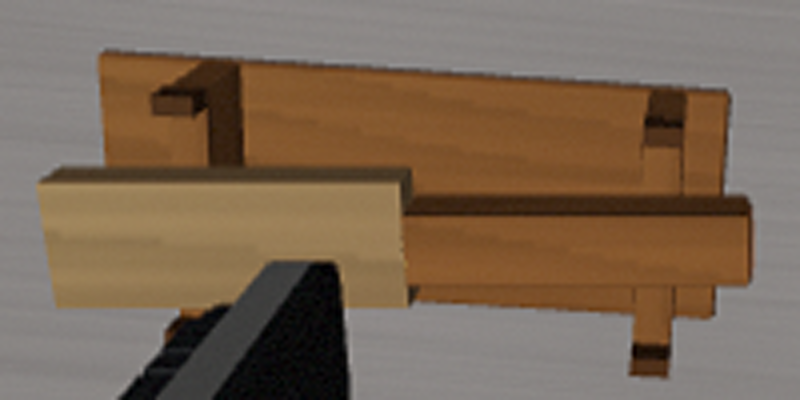

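```bash
python3 - <<'E'
from h import *
r=pickle.load(open("w1.pkl","rb"))
f=lambda u,z:onz(r,u,z)[:2].round(1)
print("cam",-r["R"].T@r["t"])
for u in [(245.5,113),(292.5,117),(303.7,1),(252.5,0)]:print("blk",f(u,76))
for u in [(267.5,233.2),(267.5,251),(183.7,233.2),(183,251.2)]:print("hdl",f(u,52))
for u in [(90,225.7),(182.5,225),(93.7,256.7),(182.5,256)]:print("bld",f(u,48))
# yellow tab top 42: (255.5..287, 122..130)
for u in [(255.5,122),(287,122),(286.5,130),(255.5,130),(200.5,128.7),(511,128.7)]:print("guide",f(u,42))
for u in [(199.5,121.5),(210.5,121.5),(193,0),(206,0)]:print("stop",f(u,52))
# bars
for u in [(105,193),(262.5,203),(258.5,259)]:print("base",f(u,6))
for u in [(80+643/4,180+120/4),(80+686/4,180+120/4),(80+628/4,180+345/4),(80+670/4,180+345/4)]:print("lip-",f(u,44))
for u in [(80+150/4,180+95/4),(80+200/4,180+95/4)]:print("lip+",f(u,44))
E
```

```text
cam [544.80192666 135.11599824 372.8978058 ]
blk [541.7 145.4]
blk [542.1 100.9]
blk [638.6 103. ]
blk [635.4 146.9]
hdl [412.5 110.9]
hdl [390.4 108.7]
hdl [403.9 205.7]
hdl [381.4 206. ]
bld [401.8 313.4]
bld [412.1 208.2]
bld [362.8 311.4]
bld [373.1 207.3]
guide [533.2 135.3]
guide [536.1 102.1]
guide [527.9 101.7]
guide [524.9 134.6]
guide [521. 193.]
guide [ 550.5 -135.9]
stop [528.9 192.6]
stop [529.9 181.3]
stop [637.8 202.8]
stop [638.9 190.8]
base [429.1 315.2]
base [433.7 117.8]
base [355.6 115.7]
lip- [434.7 143.4]
lip- [435.8 131.2]
lip- [363.3 142.6]
lip- [364.4 130. ]
lip+ [429.6 283. ]
lip+ [430.9 268.9]
```

```bash
python3 - <<'E'
from h import *
to((589.5,124.1,62),1.1)
E
```

```text
t2.08 pos [474.8 129.6 222.7] yaw 5.14 tilt [-0.02 -0.  ] F [0.4 0.1 0.1] w 85.5 j [ 0.6   0.16 -0.31 -0.   -1.1   1.06]
turn tool deg 4.0 shift mm [114.5   7.7 160.7]
```

Call:
drive_tool:
  plan:
    - [[0,0,0],4.0]
    - [[0.038,0.0026,0.02],0]
    - [[0.038,0.0026,0.02],0]
    - [[0.0385,0.0025,0.02],0]
    - [[0,0,0.035],0]
    - [[0,0,0],0]
    - [[0,0,0],0]

```text
clock: 2.95
position: [590.2, 124.8, 129.2]
ee_rot: [1.0, 0.011, 0.001, -0.0]
contact_force: [0.5, -0.1, 1.0]
gripper_width: 85.4
```

```bash
python3 - <<'E'
from h import *
to((589.5,124.1,62),1.1);snap("wrist","w2")
E
```

```text
t2.95 pos [590.2 124.8 129.2] yaw 1.23 tilt [0.1  0.01] F [ 0.5 -0.1  1. ] w 85.4 j [ 0.48  0.43 -0.18  0.   -0.97  1.11]
turn tool deg 0.1 shift mm [-0.7  0.6 67.2]
```

View pics/w2.png

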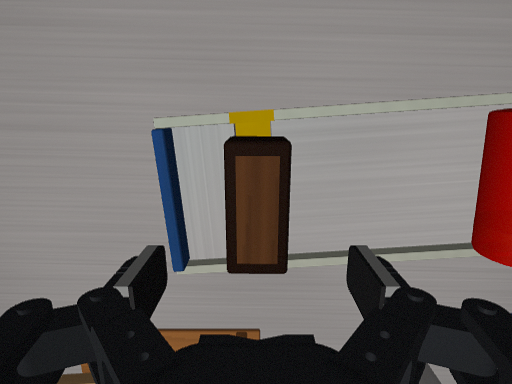

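The block (top from (225,137) to (291,272)) is centred and square between the pads, which are near x=257. I'll go down now.

Call:
drive_tool:
  plan:
    - [[0,0,0.027],0]
    - [[0,0,0.025],0]
    - [[0,0,0.015],0]
    - [[0,0,0],0]
    - [[0,0,0],0]

```text
clock: 3.62
position: [590.7, 124.1, 62.2]
ee_rot: [1.0, 0.01, 0.001, -0.0]
contact_force: [-0.4, 0.2, 0.8]
gripper_width: 85.5
```

Call:
drive_tool:
  plan:
    - [[0,0,0],0]
    - [[0,0,0],0]
    - [[0,0,0],0]
    - [[0,0,0],0]
    - [[0,0,0],0]
    - [[0,0,0],0]
  fingers: 1

```text
clock: 4.38
position: [590.4, 124.0, 61.9]
ee_rot: [1.0, 0.01, 0.001, -0.0]
contact_force: [-0.9, 0.5, 5.2]
gripper_width: 43.3
```

Call:
drive_tool:
  plan:
    - [[0,0,-0.02],0]
    - [[0,0,-0.04],0]
    - [[0,0,-0.04],0]
    - [[0,0,0],0]

```text
clock: 4.88
position: [591.5, 124.4, 163.7]
ee_rot: [1.0, 0.01, 0.003, -0.001]
contact_force: [-0.3, 0.6, -2.6]
gripper_width: 43.3
```

```bash
python3 - <<'E'
from h import *
to((391.5,-251,160),6)
E
```

```text
t4.88 pos [591.5 124.4 163.7] yaw 1.12 tilt [0.35 0.16] F [-0.3  0.6 -2.6] w 43.3 j [ 0.48  0.39 -0.13  0.   -1.04  1.12]
turn tool deg -4.9 shift mm [-238.1  352.4    3.7]
```

Call:
drive_tool:
  plan:
    - [[0,0,0],-4.9]
    - [[-0.014,0.0204,0],0]
    - [[-0.028,0.0415,0],0]
    - [[-0.028,0.0415,0],0]
    - [[-0.028,0.0415,0],0]
    - [[-0.028,0.0415,0],0]
    - [[-0.028,0.0415,0],0]
    - [[-0.028,0.0415,0],0]
    - [[-0.028,0.0415,0],0]
    - [[-0.028,0.0415,0],0]
    - [[0,0,0],0]
    - [[0,0,0],0]

```text
clock: 6.38
position: [389.1, -251.4, 159.5]
ee_rot: [0.999, 0.052, -0.001, -0.001]
contact_force: [0.3, -0.2, -2.8]
gripper_width: 43.3
```

```bash
python3 - <<'E'
from h import *
to((391.5,-251,40),6);r=snap("wrist","w3")
E
```

```text
t6.38 pos [ 389.1 -251.4  159.5] yaw 5.94 tilt [-0.13  0.06] F [ 0.3 -0.2 -2.8] w 43.3 j [-0.22  0.17 -0.47 -0.   -0.94  1.9 ]
turn tool deg -0.1 shift mm [  2.4  -0.2 119.5]
```

View pics/w3.png

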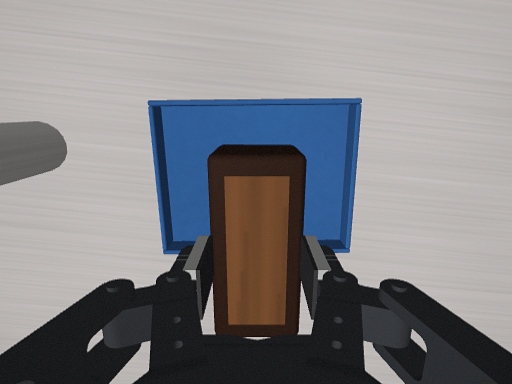

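The block hangs over the tray. The rim runs from (149,101) to (361,101) and is symmetric about the jaws. I'll check the rim against z=30 and then lower.

```bash
python3 - <<'E'
from h import *
r=pickle.load(open("w3.pkl","rb"))
for u in [(149,101),(361,99),(350,252),(164,253.5)]:print(onz(r,u,30).round(1))
E
```

```text
[ 456.8 -149.3   30. ]
[ 477.9 -334.1   30. ]
[ 332.  -352.2   30. ]
[ 310.6 -165.5   30. ]
```

Call:
drive_tool:
  plan:
    - [[0.003,0,0.02],0]
    - [[0,0,0.035],0]
    - [[0,0,0.03],0]
    - [[0,0,0.02],0]
    - [[0,0,0.01],0]
    - [[0,0,0.006],0]
    - [[0,0,0],0]
    - [[0,0,0],0]

```text
clock: 7.42
position: [393.6, -251.5, 40.5]
ee_rot: [0.999, 0.053, 0.001, 0.0]
contact_force: [0.0, 0.0, -1.5]
gripper_width: 43.5
```

```bash
python3 - <<'E'
from h import *
st()
E
```

```text
t7.42 pos [ 393.6 -251.5   40.5] yaw 6.03 tilt [ 0.09 -0.03] F [ 0.   0.  -1.5] w 43.5 j [-0.22  0.35 -0.6   0.   -0.61  1.9 ]
```

Call:
drive_tool:
  plan:
    - [[0,0,0.003],0]
    - [[0,0,0],0]

```text
clock: 7.68
position: [393.2, -251.5, 37.0]
ee_rot: [0.999, 0.052, 0.0, 0.0]
contact_force: [0.1, 0.3, -1.9]
gripper_width: 42.8
```

Call:
drive_tool:
  plan:
    - [[0,0,0],0]
    - [[0,0,0],0]
    - [[0,0,0],0]
    - [[0,0,-0.02],0]
    - [[0,0,-0.04],0]
    - [[0,0,-0.05],0]
    - [[0,0,-0.05],0]
    - [[0,0,0],0]
  fingers: -1

```text
clock: 8.68
position: [395.5, -252.2, 201.2]
ee_rot: [0.999, 0.053, 0.005, 0.002]
contact_force: [0.4, 0.7, 0.5]
gripper_width: 85.7
```

```bash
python3 - <<'E'
from h import *
to((396.4,163.3,200),-84.6);r=snap("wrist","w4")
E
```

```text
t8.68 pos [ 395.5 -252.2  201.2] yaw 6.05 tilt [ 0.56 -0.18] F [0.4 0.7 0.5] w 85.7 j [-0.22  0.13 -0.4   0.   -1.03  1.9 ]
turn tool deg 90.6 shift mm [-413.6  -40.     1.2]
```

View pics/w4.png

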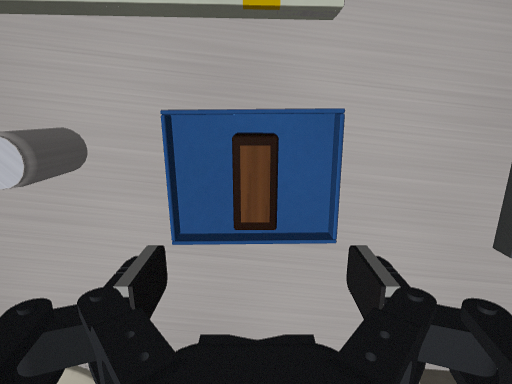

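The block lies flat in the tray, from (233,133) to (278,230), and is released. Next is the paddle.

Call:
drive_tool:
  plan:
    - [[0,0,0],6]
    - [[0,0,0],10.2]
    - [[0,0,0],10.2]
    - [[0,0,0],10.2]
    - [[0,0,0],10.2]
    - [[0,0,0],10.2]
    - [[0,0,0],10.2]
    - [[0,0,0],10.2]
    - [[0,0,0],8]
    - [[0,0,0],5.2]
    - [[0,0,0],0]

```text
clock: 10.1
position: [392.1, -251.0, 195.3]
ee_rot: [0.74, -0.673, -0.002, 0.001]
contact_force: [-0.2, -0.8, -0.2]
gripper_width: 85.7
```

Call:
drive_tool:
  plan:
    - [[-0.025,-0.002,0],0]
    - [[-0.046,-0.005,0],0]
    - [[-0.05,-0.005,0],0]
    - [[-0.05,-0.005,0],0]
    - [[-0.05,-0.005,0],0]
    - [[-0.05,-0.005,0],0]
    - [[-0.04,-0.004,0],0]
    - [[0,0,0],0]
    - [[0,0,0],0]

```text
clock: 11.22
position: [394.0, 60.9, 196.2]
ee_rot: [0.74, -0.673, -0.0, 0.001]
contact_force: [-0.1, -1.1, 0.3]
gripper_width: 85.5
```

```bash
python3 - <<'E'
from h import *
to((396.4,163.3,49),-84.6);r=snap("wrist","w5");r=snap("top","t5")
E
```

```text
t11.22 pos [394.   60.9 196.2] yaw -84.52 tilt [-0.09 -0.04] F [-0.1 -1.1  0.3] w 85.5 j [ 0.57  0.01 -0.54 -0.   -1.02 -0.47]
turn tool deg 0.1 shift mm [-101.8  -12.   147.2]
```

View pics/w5.png

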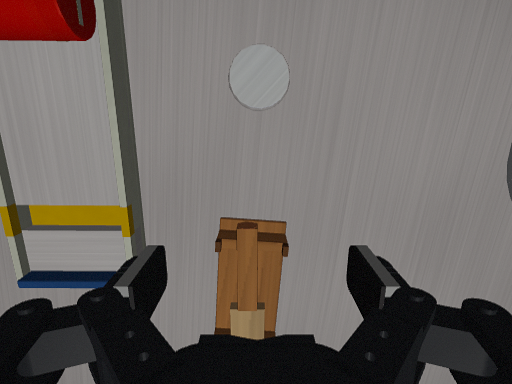

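```bash
python3 - <<'E'
from h import *
r=pickle.load(open("w5.pkl","rb"));g=r["image"][:,:,::-1]
cv2.imwrite("pics/w5a.png",cv2.resize(g[210:345,200:310],None,fx=4.4,fy=4.4,interpolation=cv2.INTER_CUBIC))
E
```

```text
(no output)
```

View pics/w5a.png

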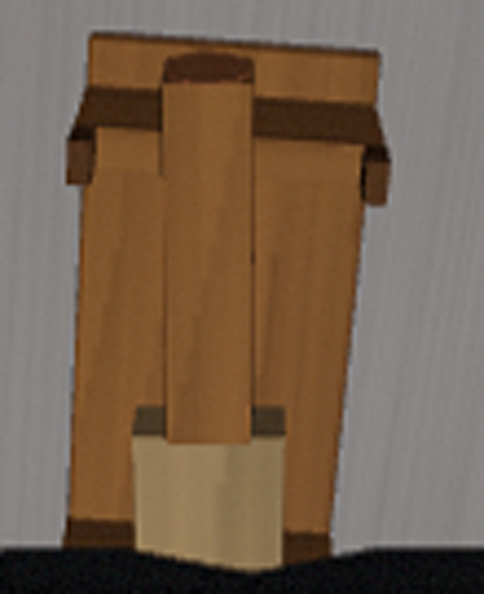

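```bash
python3 - <<'E'
from h import *
r=pickle.load(open("w5.pkl","rb"))
p=[onz(r,u,52)[:2] for u in [(237,228.2),(257.5,228.2),(238,310.5),(257.3,310.5)]];print(np.round(p,1))
a=(p[0]+p[1])/2;b=(p[2]+p[3])/2;v=(b-a)/np.linalg.norm(b-a);print(np.linalg.norm(b-a),np.degrees(np.arctan2(v[1],v[0])),"grip",a+v*54.5)
s5=pickle.load(open("t5.pkl","rb"));h=cv2.cvtColor(s5["image"],cv2.COLOR_RGB2HSV)
m=cv2.inRange(h,(172,180,60),(180,255,255))|cv2.inRange(h,(0,220,60),(4,255,255));
E
```

```text
[[410.2 110.8]
 [389.  108.8]
 [401.3 209.6]
 [379.6 207.5]]
99.22005740146095 95.31308490776944 grip [394.57903013 164.03775908]
```

Call:
drive_tool:
  plan:
    - [[-0.03,-0.003,0],0]
    - [[-0.042,-0.005,0.02],0]
    - [[-0.03,-0.003,0.03],0]
    - [[0,0,0.03],0]
    - [[0,0,0.03],0]
    - [[0,0,0],0]
    - [[0,0,0],0]

```text
clock: 12.2
position: [396.7, 163.7, 87.7]
ee_rot: [0.739, -0.673, 0.0, -0.001]
contact_force: [-0.4, -0.1, -0.2]
gripper_width: 85.4
```

```bash
python3 - <<'E'
from h import *
to((395.5,163.7,49),-84.6)
E
```

```text
t12.20 pos [396.7 163.7  87.7] yaw -84.63 tilt [0.08 0.04] F [-0.4 -0.1 -0.2] w 85.4 j [ 0.77  0.22 -0.64  0.   -0.71 -0.68]
turn tool deg -0.0 shift mm [-0.2  1.2 38.7]
```

Call:
drive_tool:
  plan:
    - [[0,0.001,0.018],0]
    - [[0,0,0.014],0]
    - [[0,0,0.007],0]
    - [[0,0,0],0]
    - [[0,0,0],0]

```text
clock: 12.82
position: [395.4, 164.0, 48.6]
ee_rot: [0.74, -0.673, 0.0, -0.001]
contact_force: [-0.1, 0.4, 0.1]
gripper_width: 85.7
```

Call:
drive_tool:
  plan:
    - [[0,0,0],0]
    - [[0,0,0],0]
    - [[0,0,0],0]
    - [[0,0,0],0]
    - [[0,0,0],0]
    - [[0,0,0],0]
    - [[0,0,0],0]
  fingers: 1

```text
clock: 13.7
position: [394.9, 163.7, 47.8]
ee_rot: [0.74, -0.673, -0.0, 0.0]
contact_force: [-0.1, -0.2, -1.0]
gripper_width: -0.3
```

```bash
python3 - <<'E'
from h import *
st()
E
```

```text
t13.70 pos [394.9 163.7  47.8] yaw -84.59 tilt [-0. -0.] F [-0.1 -0.2 -1. ] w -0.3 j [ 0.78  0.29 -0.69 -0.   -0.6  -0.68]
```

The fingers closed fully (−0.3 mm), so the handle is not between the pads. I'll look before moving.

```bash
python3 - <<'E'
from h import *
r=snap("wrist","w6");s=snap("scene","s6");t=snap("top","t6")
cv2.imwrite("pics/s6z.png",cv2.resize(s["image"][130:225,230:360,::-1],None,fx=5,fy=5,interpolation=cv2.INTER_CUBIC))
cv2.imwrite("pics/t6z.png",cv2.resize(t["image"][210:300,130:290,::-1],None,fx=5,fy=5,interpolation=cv2.INTER_CUBIC))
E
```

```text
(no output)
```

View pics/w6.png

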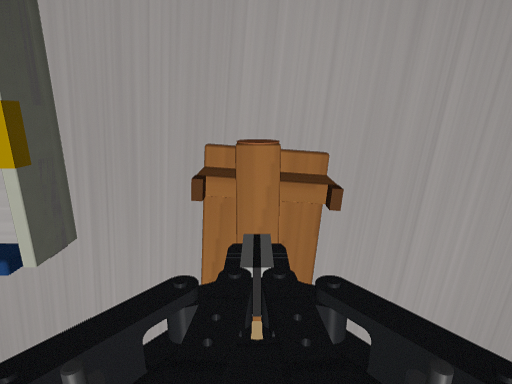

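View pics/s6z.png

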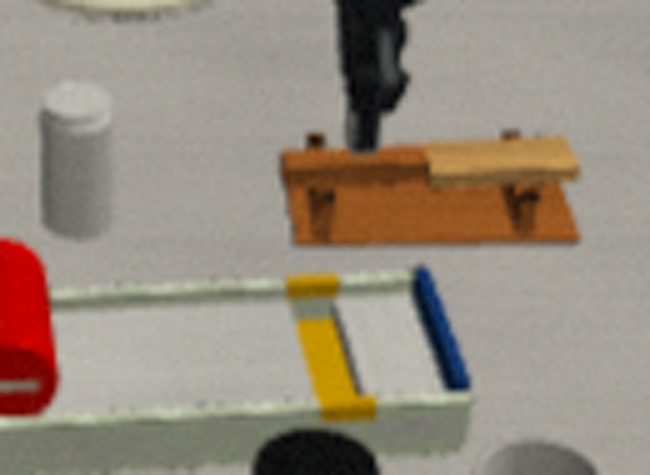

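View pics/t6z.png

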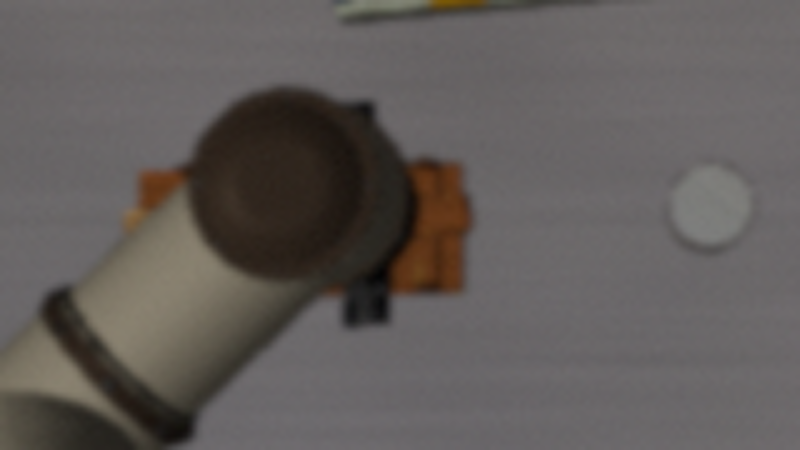

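```bash
python3 - <<'E'
from h import *
r=pickle.load(open("w6.pkl","rb"));g=r["image"][:,:,::-1]
cv2.imwrite("pics/w6a.png",cv2.resize(g[130:345,180:345],None,fx=3.5,fy=2.75,interpolation=cv2.INTER_CUBIC))
print("cam",-r["R"].T@r["t"])
P=np.array([394.9,163.7,47.8])
for dz in (-25,0,6,20):print(dz,proj(r,P+[0,0,dz]),proj(r,P+[0,-11,dz]))
for z in (34,43,52,60,70):print(z,np.linalg.norm(onz(r,(236,143),z)-onz(r,(279.5,143),z)),onz(r,(257,143),z).round(0))
E
```

```text
cam [402.52371234  95.00097841 198.15620252]
-25 [258.07186831 227.05759001] [259.82160012 210.19864343]
0 [258.32411158 244.18271581] [260.34074492 225.11547489]
6 [258.39609865 249.07001184] [260.48935646 229.38560019]
20 [258.5864761  261.99498619] [260.88335207 240.70646124]
34 23.25552588516968 [401. 112.  34.]
43 21.980522383900485 [401. 111.  43.]
52 20.705518882631292 [401. 110.  52.]
60 19.572182437058654 [401. 109.  60.]
70 18.1555118800929 [401. 108.  70.]
```

View pics/w6a.png

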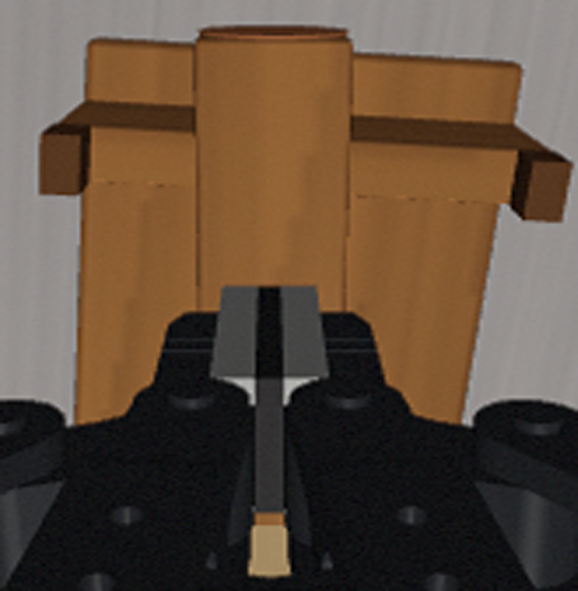

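```bash
python3 - <<'E'
from h import *
r=pickle.load(open("w1.pkl","rb"))
P=np.array([474.8,129.6,222.7]);c,s=np.cos(np.radians(5.1)),np.sin(np.radians(5.1));Rt=np.array([[c,s,0],[s,-c,0],[0,0,-1]])
for y in (-42.5,42.5):
  for a in (8,11):
    for b in (-20,-12,0,12,25):print(y,a,b,proj(r,P+Rt@np.array([a,y,b])).round(1))
E
```

```text
-42.5 8 -20 [164.2 248.7]
-42.5 8 -12 [169.  241.6]
-42.5 8 0 [175.2 232.3]
-42.5 8 12 [180.7 224.2]
-42.5 8 25 [185.8 216.5]
-42.5 11 -20 [163.7 242.8]
-42.5 11 -12 [168.5 236. ]
-42.5 11 0 [174.8 227. ]
-42.5 11 12 [180.3 219.2]
-42.5 11 25 [185.5 211.8]
42.5 8 -20 [345.9 248.9]
42.5 8 -12 [341.3 241.8]
42.5 8 0 [335.2 232.4]
42.5 8 12 [330.  224.3]
42.5 8 25 [325.1 216.6]
42.5 11 -20 [346.4 243. ]
42.5 11 -12 [341.8 236.1]
42.5 11 0 [335.6 227.1]
42.5 11 12 [330.3 219.3]
42.5 11 25 [325.4 211.9]
```

```bash
python3 - <<'E'
from h import *
r=pickle.load(open("s6.pkl","rb"))
for z in (23,40,52,58,65):print(z,proj(r,[395,164,z]).round(1))
t=pickle.load(open("t5.pkl","rb"))
d=pickle.load(open("im0.pkl","rb"))["scene"]
# start pose: tip in scene image
for z in (180,197,222,235,245):print(z,proj(d,[229.7,580.6,z]).round(1), proj(d,[229.7-.368*42,580.6-.93*42,z]).round(1), proj(d,[229.7+.368*42,580.6+.93*42,z]).round(1))
g=d["image"][20:110,370:470,::-1]
cv2.imwrite("pics/s0z.png",cv2.resize(g,None,fx=6,fy=6,interpolation=cv2.INTER_CUBIC))
E
```

```text
23 [301.  168.4]
40 [301.4 164.3]
52 [301.6 161.4]
58 [301.8 159.9]
65 [301.9 158.2]
180 [414.6 107.4] [402.6 105.5] [426.7 109.3]
197 [415.7 103. ] [403.6 101.1] [427.9 104.9]
222 [417.3  96.5] [405.2  94.6] [429.7  98.3]
235 [418.2  93. ] [406.   91.2] [430.7  94.8]
245 [418.9  90.3] [406.6  88.5] [431.4  92.2]
```

View pics/s0z.png

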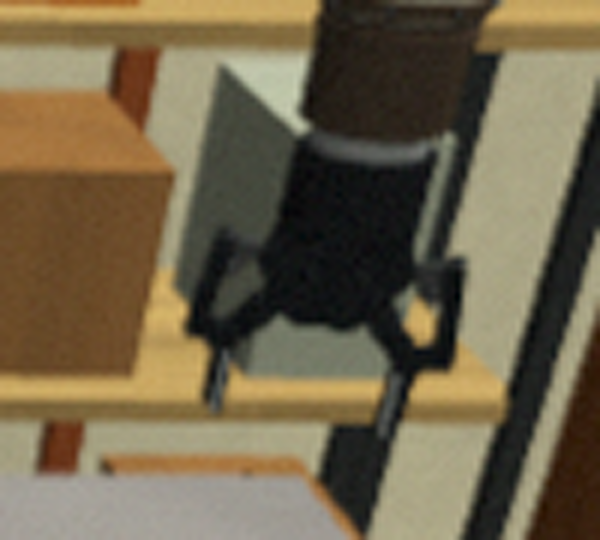

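Two views agree that the reported TCP sits about 34 mm lower than the stated finger geometry implies. The open tips are at reported z + 22, not z − 12. The fingers therefore closed above the handle, so I'll open and go about 34 mm deeper.

Call:
drive_tool:
  plan:
    - [[0,0,-0.003],0]
    - [[0,0,0],0]
    - [[0,0,0],0]
    - [[0,0,0],0]
    - [[0,0,0],0]
  fingers: -1

```text
clock: 14.48
position: [394.9, 163.7, 50.8]
ee_rot: [0.74, -0.673, 0.0, 0.0]
contact_force: [0.4, 0.4, -0.1]
gripper_width: 85.5
```

Call:
drive_tool:
  plan:
    - [[0,0,0.01],0]
    - [[0,0,0.012],0]
    - [[0,0,0.01],0]
    - [[0,0,0.004],0]
    - [[0,0,0],0]
    - [[0,0,0],0]

```text
clock: 15.22
position: [395.0, 163.8, 15.0]
ee_rot: [0.74, -0.673, 0.0, -0.0]
contact_force: [-0.2, 0.0, 0.2]
gripper_width: 85.9
```

Call:
drive_tool:
  plan:
    - [[0,0,0],0]
    - [[0,0,0],0]
    - [[0,0,0],0]
    - [[0,0,0],0]
    - [[0,0,0],0]
    - [[0,0,0],0]
    - [[0,0,0],0]
  fingers: 1

```text
clock: 16.1
position: [395.0, 163.7, 15.1]
ee_rot: [0.74, -0.673, 0.0, -0.0]
contact_force: [-0.8, -1.2, 5.3]
gripper_width: 21.2
```

```bash
python3 - <<'E'
from h import *
st();snap("wrist","w7")
E
```

```text
t16.10 pos [395.  163.7  15.1] yaw -84.58 tilt [0.01 0.01] F [-0.8 -1.2  5.3] w 21.2 j [ 0.78  0.35 -0.72  0.   -0.5  -0.68]
```

View pics/w7.png

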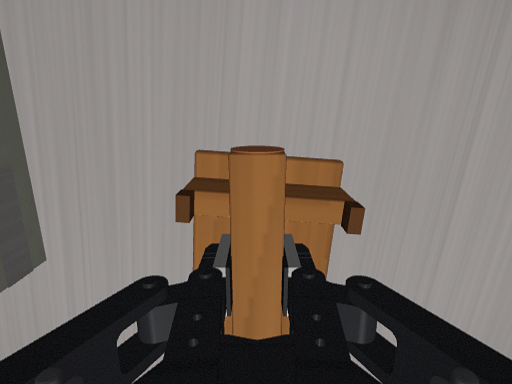

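The handle is gripped (21.2 mm). I'll lift and turn the blade towards the track.

Call:
drive_tool:
  plan:
    - [[0,0,-0.01],0]
    - [[0,0,-0.03],0]
    - [[0,0,-0.04],0]
    - [[0,0,-0.04],0]
    - [[0,0,-0.01],0]
    - [[0,0,0],0]

```text
clock: 16.9
position: [394.5, 163.5, 144.8]
ee_rot: [0.74, -0.673, -0.0, -0.0]
contact_force: [-0.7, -0.5, -2.0]
gripper_width: 21.5
```

Call:
drive_tool:
  plan:
    - [[0,0,0],5]
    - [[0,0,0],8]
    - [[0,0,0],9]
    - [[0,0,0],9]
    - [[0,0,0],9]
    - [[0,0,0],9]
    - [[0,0,0],9]
    - [[0,0,0],9]
    - [[0,0,0],9]
    - [[0,0,0],9]
    - [[0,0,0],5.3]
    - [[0,0,0],0]

```text
clock: 18.4
position: [393.8, 162.9, 143.1]
ee_rot: [-0.045, 0.999, -0.001, -0.002]
contact_force: [0.1, 0.1, -1.9]
gripper_width: 21.1
```

```bash
python3 - <<'E'
from h import *
to((510.4,-165.2,130),-174.9)
s=snap("scene","s8");t=snap("top","t8")
cv2.imwrite("pics/s8z.png",cv2.resize(s["image"][90:225,140:360,::-1],None,fx=3.6,fy=3.6,interpolation=cv2.INTER_CUBIC))
E
```

```text
t18.40 pos [393.8 162.9 143.1] yaw -174.85 tilt [-0.19 -0.15] F [ 0.1  0.1 -1.9] w 21.1 j [ 0.78  0.13 -0.57 -0.   -0.88 -2.26]
turn tool deg 0.1 shift mm [ -86.9 -337.2   13.1]
```

View pics/s8z.png

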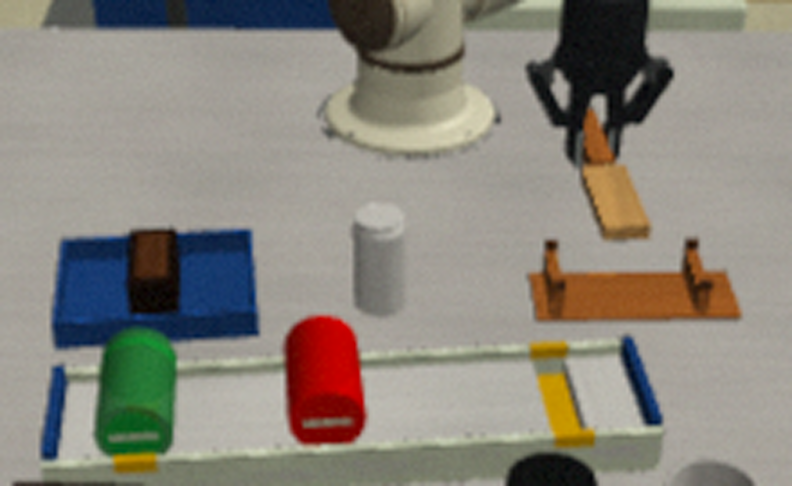

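```bash
python3 - <<'E'
from h import *
r=pickle.load(open("s8.pkl","rb"))
P=np.array([393.8,162.9,0]);v=np.array([.996,.0899,0]);n=np.array([-.0899,.996,0])
for z in (140,150,162,176):
  for a in (45.5,150.5): print(z,a,[proj(r,P+v*a+n*b+[0,0,z]).round(1).tolist() for b in(-20,20)])
E
python3 - <<'E'
import pickle,cv2
r=pickle.load(open("s8.pkl","rb"))
cv2.imwrite("pics/s8y.png",cv2.resize(r["image"][115:160,280:340,::-1],None,fx=10,fy=10,interpolation=cv2.INTER_CUBIC))
E
```

```text
140 45.5 [[300.0, 146.0], [312.0, 145.5]]
140 150.5 [[306.4, 163.3], [319.2, 162.7]]
150 45.5 [[300.2, 143.3], [312.3, 142.8]]
150 150.5 [[306.7, 160.5], [319.6, 159.9]]
162 45.5 [[300.5, 140.0], [312.6, 139.5]]
162 150.5 [[307.0, 157.1], [320.0, 156.5]]
176 45.5 [[300.8, 136.2], [313.0, 135.7]]
176 150.5 [[307.4, 153.1], [320.4, 152.5]]
```

View pics/s8y.png

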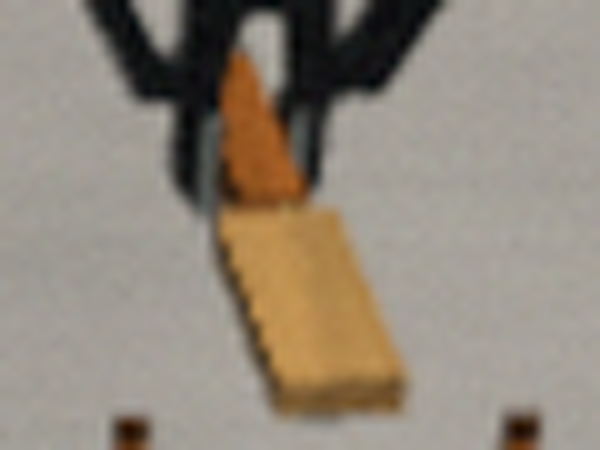

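The blade is level and correctly placed (tip bottom edge at y≈156, predicted 156.5–157). I'll travel to above the gap.

Call:
drive_tool:
  plan:
    - [[-0.0055,-0.021,0],0]
    - [[-0.011,-0.042,0],0]
    - [[-0.011,-0.042,0],0]
    - [[-0.011,-0.042,0],0]
    - [[-0.011,-0.042,0],0]
    - [[-0.011,-0.042,0],0]
    - [[-0.011,-0.042,0],0]
    - [[-0.011,-0.042,0],0]
    - [[-0.0055,-0.021,0],0]
    - [[0,0,0],0]
    - [[0,0,0],0]

```text
clock: 19.88
position: [511.8, -162.8, 144.2]
ee_rot: [-0.045, 0.999, 0.0, -0.001]
contact_force: [-0.4, 0.6, -1.3]
gripper_width: 21.1
```

```bash
python3 - <<'E'
from h import *
to((510.4,-165.2,35),-174.9)
s=snap("scene","s9");t=snap("top","t9")
cv2.imwrite("pics/s9z.png",cv2.resize(s["image"][90:225,140:360,::-1],None,fx=3.6,fy=3.6,interpolation=cv2.INTER_CUBIC))
cv2.imwrite("pics/t9z.png",cv2.convertScaleAbs(cv2.resize(t["image"][145:290,170:390,::-1],None,fx=3.6,fy=3.6,interpolation=cv2.INTER_CUBIC),alpha=1.5))
E
```

```text
t19.88 pos [ 511.8 -162.8  144.2] yaw -174.86 tilt [-0.08  0.02] F [-0.4  0.6 -1.3] w 21.1 j [-0.01  0.31 -0.32 -0.   -0.94 -1.47]
turn tool deg 0.0 shift mm [  1.7  -2.3 109.2]
```

View pics/s9z.png

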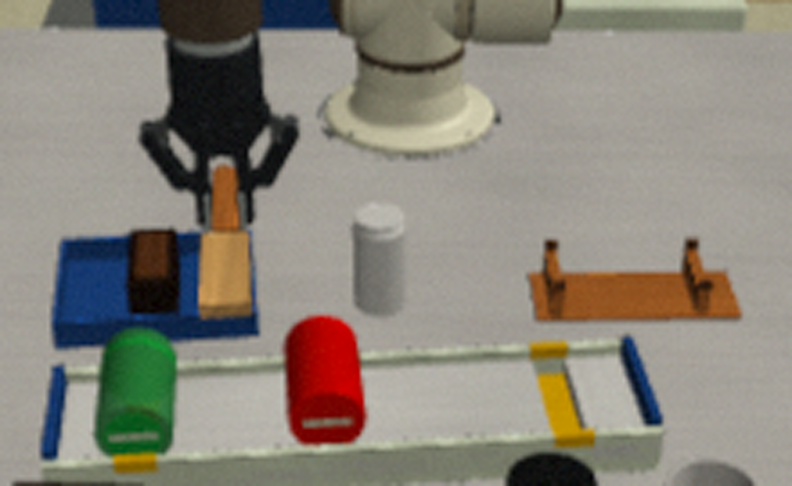

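View pics/t9z.png

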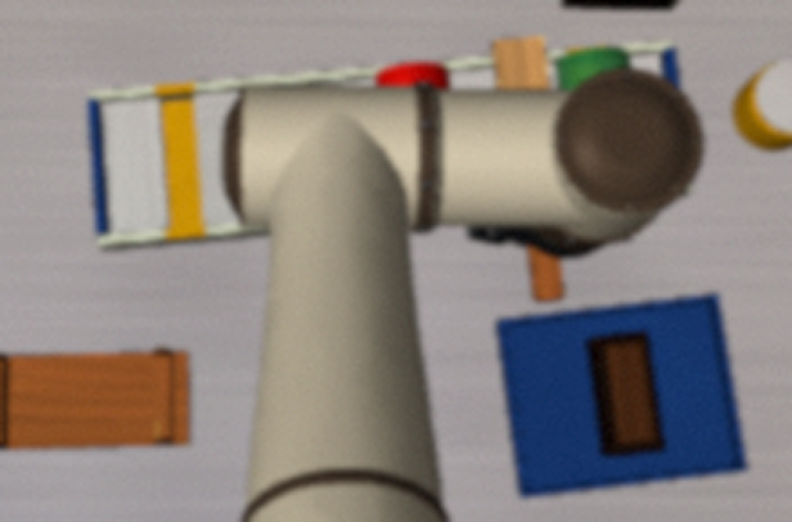

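```bash
python3 - <<'E'
from h import *
r=pickle.load(open("s9.pkl","rb"))
P=np.array([511,-164.5,0]);v=np.array([.996,.0889,0]);n=np.array([-.0889,.996,0])
img=r["image"][:,:,::-1].copy()
for z in (54,68):
  q=np.array([proj(r,P+v*a+n*b+[0,0,z]) for a,b in((45.5,-20),(45.5,20),(150.5,20),(150.5,-20))])
  cv2.polylines(img,[np.round(q*8).astype(int)],True,(255,0,255),1,cv2.LINE_AA,3)
cv2.imwrite("pics/s9p.png",cv2.resize(img[130:225,140:300],None,fx=5,fy=5,interpolation=cv2.INTER_CUBIC))
E
```

```text
(no output)
```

View pics/s9p.png

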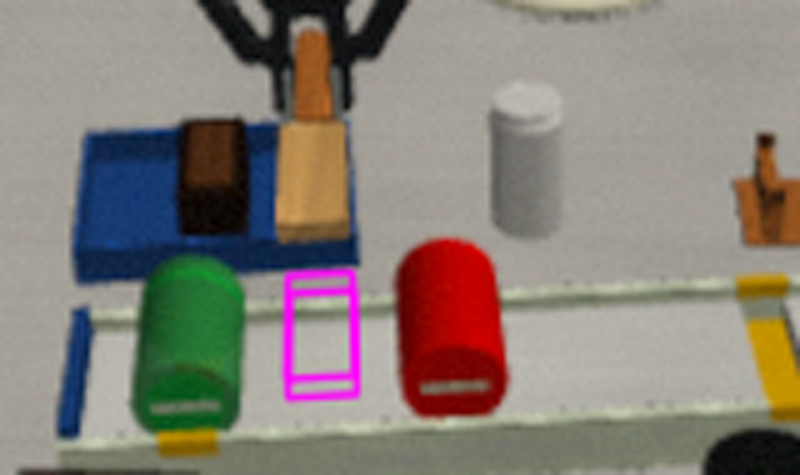

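The projected blade fits the gap, with clearance to both the green (x≤245) and the red (x≥397). I'll go down.

Call:
drive_tool:
  plan:
    - [[0,0,0.015],0]
    - [[0,0,0.03],0]
    - [[0,0,0.03],0]
    - [[0,0,0.02],0]
    - [[0,0,0.01],0]
    - [[0,0,0.004],0]
    - [[0,0,0],0]
    - [[0,0,0],0]

```text
clock: 20.98
position: [513.1, -163.1, 36.6]
ee_rot: [-0.045, 0.999, -0.0, 0.001]
contact_force: [0.1, -0.4, -1.5]
gripper_width: 21.2
```

```bash
python3 - <<'E'
from h import *
st()
s=snap("scene","s10")
cv2.imwrite("pics/s10z.png",cv2.resize(s["image"][130:225,140:300,::-1],None,fx=5,fy=5,interpolation=cv2.INTER_CUBIC))
E
```

```text
t20.98 pos [ 513.1 -163.1   36.6] yaw -174.88 tilt [ 0.1  -0.01] F [ 0.1 -0.4 -1.5] w 21.2 j [-0.01  0.45 -0.43  0.   -0.68 -1.48]
```

View pics/s10z.png

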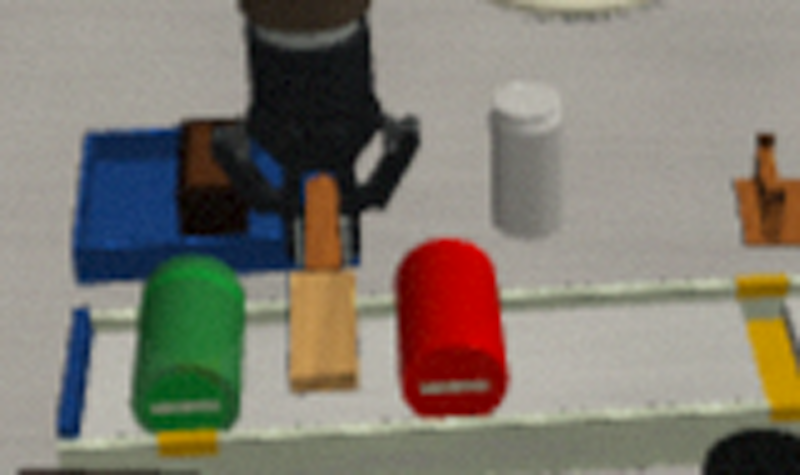

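Call:
drive_tool:
  plan:
    - [[0,0.004,0.0015],0]
    - [[0,0.004,0],0]
    - [[0,0.004,0],0]
    - [[0,0.003,0],0]
    - [[0,0.002,0],0]
    - [[0,0.002,0],0]
    - [[0,0.002,0],0]
    - [[0,0.002,0],0]
    - [[0,0.002,0],0]
    - [[0,0.002,0],0]
    - [[0,0.002,0],0]
    - [[0,0.002,0],0]

```text
clock: 22.52
position: [509.7, -132.2, 34.3]
ee_rot: [-0.045, 0.999, 0.0, 0.0]
contact_force: [-0.1, 0.5, -1.3]
gripper_width: 21.0
```

```bash
python3 - <<'E'
from h import *
st()
s=snap("scene","s11")
cv2.imwrite("pics/s11z.png",cv2.resize(s["image"][130:225,140:300,::-1],None,fx=5,fy=5,interpolation=cv2.INTER_CUBIC))
E
```

```text
t22.52 pos [ 509.7 -132.2   34.3] yaw -174.89 tilt [0. 0.] F [-0.1  0.5 -1.3] w 21.0 j [ 0.05  0.44 -0.46 -0.   -0.67 -1.54]
```

View pics/s11z.png

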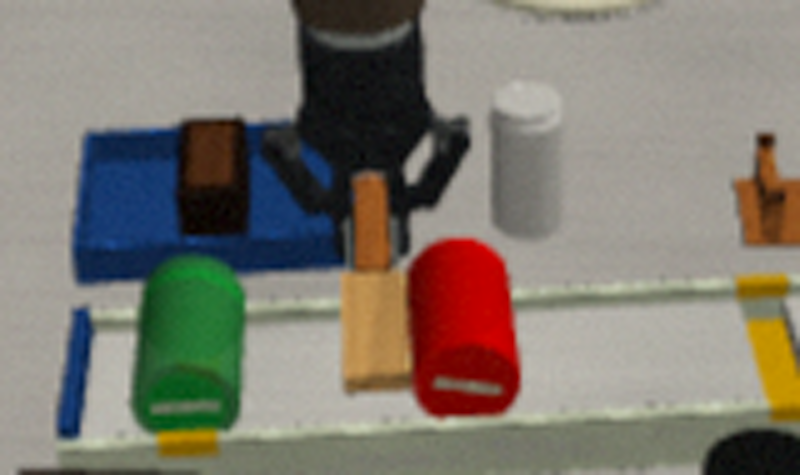

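Contact is made and the red blank has begun to roll (left edge 397→410). I'll continue gently.

Call:
drive_tool:
  plan:
    - [[0,0.003,0],0]
    - [[0,0.003,0],0]
    - [[0,0.004,0],0]
    - [[0,0.004,0],0]
    - [[0,0.005,0],0]
    - [[0,0.005,0],0]
    - [[0,0.005,0],0]
    - [[0,0.005,0],0]
    - [[0,0.005,0],0]
    - [[0,0.005,0],0]
    - [[0,0.005,0],0]
    - [[0,0.005,0],0]

```text
clock: 24.08
position: [504.9, -78.2, 34.3]
ee_rot: [-0.045, 0.999, 0.0, 0.0]
contact_force: [0.2, 0.4, -1.5]
gripper_width: 21.1
```

```bash
python3 - <<'E'
from h import *
st()
s=snap("scene","s12")
cv2.imwrite("pics/s12z.png",cv2.resize(s["image"][130:225,180:340,::-1],None,fx=5,fy=5,interpolation=cv2.INTER_CUBIC))
E
```

```text
t24.07 pos [504.9 -78.2  34.3] yaw -174.89 tilt [0. 0.] F [ 0.2  0.4 -1.5] w 21.1 j [ 0.16  0.42 -0.5   0.   -0.65 -1.65]
```

View pics/s12z.png

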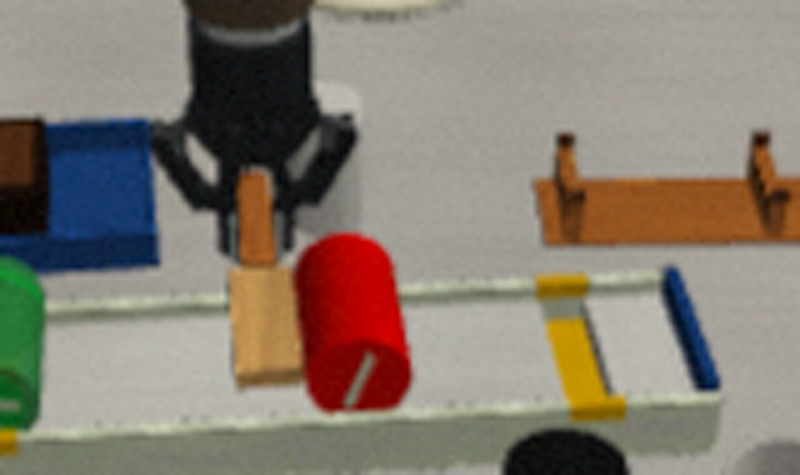

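Call:
drive_tool:
  plan:
    - [[0,0.005,0],0]
    - [[0,0.005,0],0]
    - [[0,0.005,0],0]
    - [[0,0.005,0],0]
    - [[0,0.005,0],0]
    - [[0,0.005,0],0]
    - [[0,0.005,0],0]
    - [[0,0.005,0],0]
    - [[0,0.005,0],0]
    - [[0,0.005,0],0]
    - [[0,0.005,0],0]
    - [[0,0.005,0],0]

```text
clock: 25.62
position: [499.5, -18.4, 34.3]
ee_rot: [-0.045, 0.999, -0.0, -0.0]
contact_force: [-1.4, -0.3, -1.4]
gripper_width: 21.0
```

```bash
python3 - <<'E'
from h import *
st()
s=snap("scene","s13")
cv2.imwrite("pics/s13z.png",cv2.resize(s["image"][130:225,180:340,::-1],None,fx=5,fy=5,interpolation=cv2.INTER_CUBIC))
E
```

```text
t25.62 pos [499.5 -18.4  34.3] yaw -174.89 tilt [-0. -0.] F [-1.4 -0.3 -1.4] w 21.0 j [ 0.29  0.41 -0.53  0.   -0.64 -1.77]
```

View pics/s13z.png

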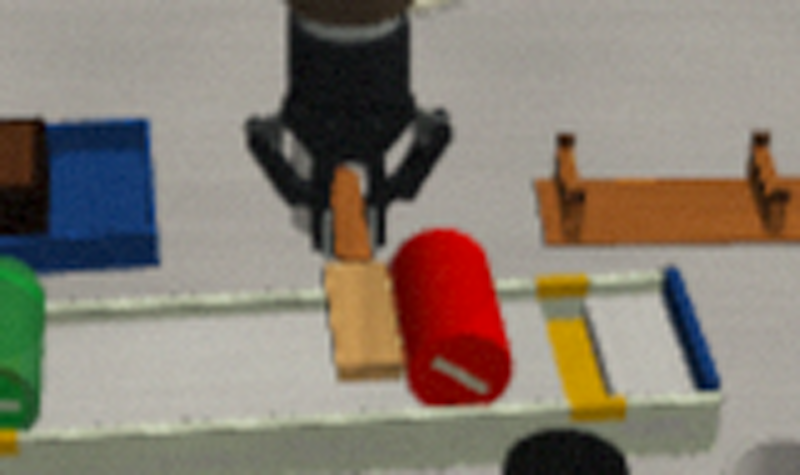

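Call:
drive_tool:
  plan:
    - [[0,0.005,0],0]
    - [[0,0.005,0],0]
    - [[0,0.005,0],0]
    - [[0,0.005,0],0]
    - [[0,0.005,0],0]
    - [[0,0.005,0],0]
    - [[0,0.005,0],0]
    - [[0,0.005,0],0]
    - [[0,0.005,0],0]
    - [[0,0.004,0],0]
    - [[0,0.004,0],0]
    - [[0,0.003,0],0]

```text
clock: 27.18
position: [494.5, 37.3, 34.3]
ee_rot: [-0.045, 0.999, -0.0, -0.0]
contact_force: [1.1, 0.3, -2.6]
gripper_width: 20.9
```

```bash
python3 - <<'E'
from h import *
st()
s=snap("scene","s14")
cv2.imwrite("pics/s14z.png",cv2.resize(s["image"][130:225,180:340,::-1],None,fx=5,fy=5,interpolation=cv2.INTER_CUBIC))
E
```

```text
t27.18 pos [494.5  37.3  34.3] yaw -174.88 tilt [-0. -0.] F [ 1.1  0.3 -2.6] w 20.9 j [ 0.4   0.4  -0.54 -0.   -0.63 -1.88]
```

View pics/s14z.png

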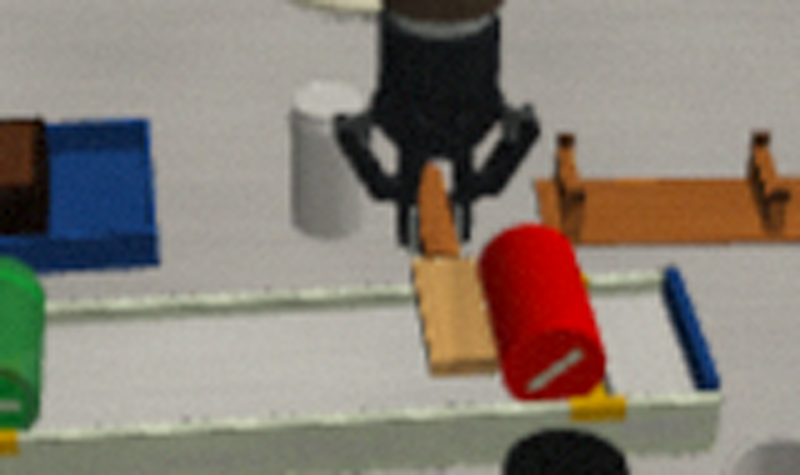

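Call:
drive_tool:
  plan:
    - [[0,0.003,0],0]
    - [[0,0.003,0],0]
    - [[0,0.003,0],0]
    - [[0,0.003,0],0]
    - [[0,0.003,0],0]
    - [[0,0.002,0],0]
    - [[0,0.002,0],0]
    - [[0,0,0],0]
    - [[0,0,0],0]

```text
clock: 28.35
position: [492.8, 55.9, 34.3]
ee_rot: [-0.045, 0.999, -0.0, -0.0]
contact_force: [0.2, -0.1, -1.8]
gripper_width: 21.0
```

```bash
python3 - <<'E'
from h import *
st()
s=snap("scene","s15")
cv2.imwrite("pics/s15z.png",cv2.resize(s["image"][130:225,180:340,::-1],None,fx=5,fy=5,interpolation=cv2.INTER_CUBIC))
E
```

```text
t28.35 pos [492.8  55.9  34.3] yaw -174.89 tilt [-0. -0.] F [ 0.2 -0.1 -1.8] w 21.0 j [ 0.44  0.4  -0.54  0.   -0.63 -1.92]
```

View pics/s15z.png

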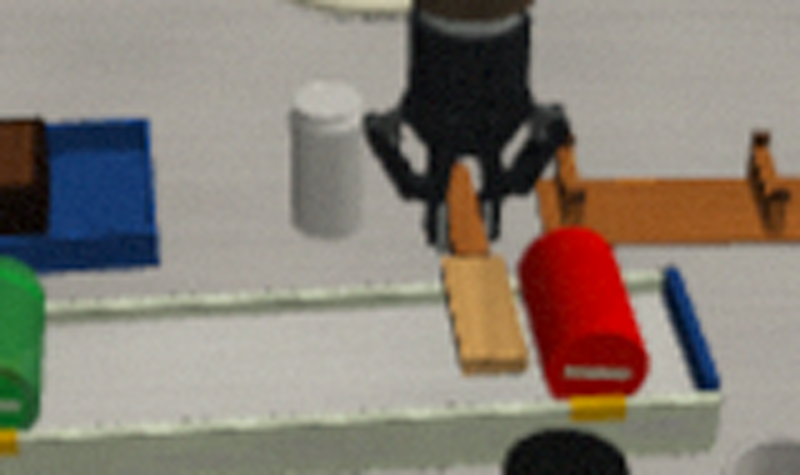

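The red blank has dropped into the cradle, centred above the yellow mark at x≈598. I'll back off, lift, and check that it is still.

Call:
drive_tool:
  plan:
    - [[0,-0.008,0],0]
    - [[0,-0.012,0],0]
    - [[0,-0.01,-0.01],0]
    - [[0,0,-0.03],0]
    - [[0,0,-0.04],0]
    - [[0,0,-0.03],0]
    - [[0,0,0],0]
    - [[0,0,0],0]

```text
clock: 29.4
position: [494.7, 25.5, 143.8]
ee_rot: [-0.044, 0.999, 0.0, -0.001]
contact_force: [-0.4, 0.6, -1.1]
gripper_width: 21.4
```

```bash
python3 - <<'E'
from h import *
to((395,163.7,140),-84.58)
s=snap("scene","s16");t=snap("top","t16")
cv2.imwrite("pics/s16z.png",cv2.resize(s["image"][130:225,180:340,::-1],None,fx=5,fy=5,interpolation=cv2.INTER_CUBIC))
a=pickle.load(open("s15.pkl","rb"))["image"].astype(int)
for q in (a,s["image"].astype(int)):
  m=(q[:,:,0]>120)&(q[:,:,1]<50)&(q[:,:,2]<60); ys,xs=np.nonzero(m[150:225,270:330]); print(len(xs),xs.mean()+270,ys.mean()+150)
c=np.array([607,-55.2,0])+180*np.array([-.0889,.996,0])
q=s["image"];m=((q[:,:,0]>120)&(q[:,:,1]<50)&(q[:,:,2]<60)).astype(np.uint8)
print("pred centre",proj(s,c+[0,0,58]))
E
```

```text
t29.40 pos [494.7  25.5 143.8] yaw -174.94 tilt [-0.08  0.  ] F [-0.4  0.6 -1.1] w 21.4 j [ 0.38  0.24 -0.42 -0.   -0.91 -1.86]
turn tool deg -90.4 shift mm [-147.    86.2    3.8]
415 297.49397590361446 190.56626506024097
415 297.4289156626506 190.6867469879518
pred centre [295.30459747 193.66088749]
```

View pics/s16z.png

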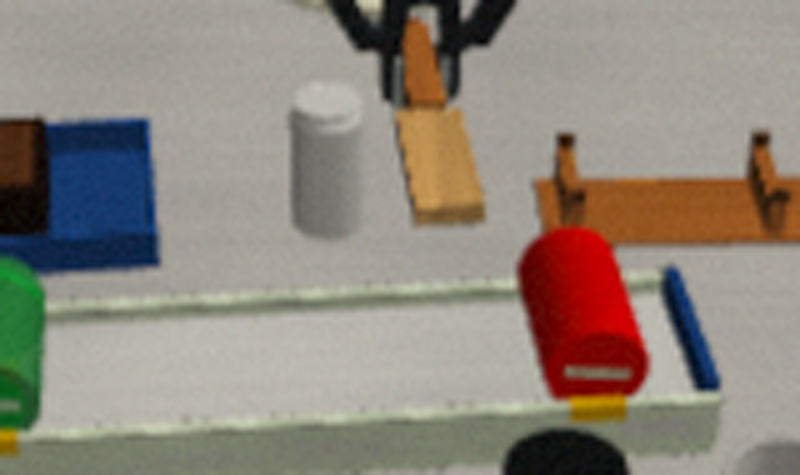

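The blank is at rest (mask centroid unchanged, 297.5,190.6). I'll take the paddle back to its pick pose.

Call:
drive_tool:
  plan:
    - [[0,0,0],-5]
    - [[0,0,0],-8]
    - [[0,0,0],-9]
    - [[0,0,0],-9]
    - [[0,0,0],-9]
    - [[0,0,0],-9]
    - [[0,0,0],-9]
    - [[0,0,0],-9]
    - [[0,0,0],-9]
    - [[0,0,0],-9]
    - [[0,0,0],-5.4]
    - [[0,0,0],0]

```text
clock: 31.0
position: [495.0, 25.9, 143.2]
ee_rot: [0.74, -0.673, -0.001, 0.001]
contact_force: [-0.6, 0.9, -1.4]
gripper_width: 20.8
```

Call:
drive_tool:
  plan:
    - [[-0.02,0.012,0],0]
    - [[-0.035,0.02,0],0]
    - [[-0.035,0.02,0],0]
    - [[-0.035,0.02,0],0]
    - [[-0.022,0.014,0],0]
    - [[0,0,0],0]
    - [[0,0,0],0]
    - [[0,0,0],0]

```text
clock: 32.0
position: [396.1, 163.6, 144.1]
ee_rot: [0.74, -0.673, -0.0, 0.0]
contact_force: [0.0, -0.8, -1.3]
gripper_width: 21.3
```

```bash
python3 - <<'E'
from h import *
to((395,163.7,15.5),-84.58)
E
```

```text
t32.00 pos [396.1 163.6 144.1] yaw -84.58 tilt [-0.02 -0.02] F [ 0.  -0.8 -1.3] w 21.3 j [ 0.77  0.13 -0.56  0.   -0.88 -0.68]
turn tool deg -0.0 shift mm [ -0.2   1.1 128.6]
```

Call:
drive_tool:
  plan:
    - [[0,0.001,0.015],0]
    - [[0,0,0.03],0]
    - [[0,0,0.03],0]
    - [[0,0,0.025],0]
    - [[0,0,0.012],0]
    - [[0,0,0],0]
    - [[0,0,0],0]

```text
clock: 32.88
position: [395.6, 164.5, 33.1]
ee_rot: [0.74, -0.672, 0.0, -0.001]
contact_force: [0.6, -0.2, -0.8]
gripper_width: 21.0
```

```bash
python3 - <<'E'
from h import *
to((395,163.7,15.5),-84.58)
s=snap("scene","s17")
cv2.imwrite("pics/s17z.png",cv2.resize(s["image"][120:200,270:360,::-1],None,fx=7,fy=7,interpolation=cv2.INTER_CUBIC))
E
```

```text
t32.88 pos [395.6 164.5  33.1] yaw -84.50 tilt [0.09 0.07] F [ 0.6 -0.2 -0.8] w 21.0 j [ 0.78  0.31 -0.7   0.   -0.55 -0.68]
turn tool deg 0.1 shift mm [ 0.7  0.7 17.6]
```

View pics/s17z.png

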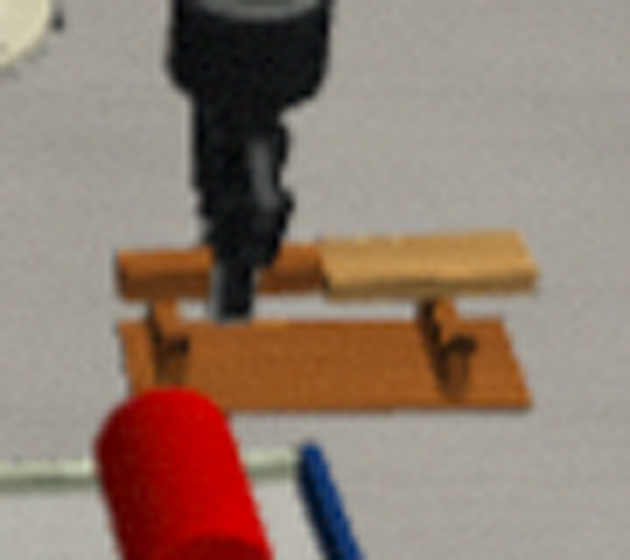

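The paddle hangs level about 17 mm over its bars. I'll set it down, release and rise.

Call:
drive_tool:
  plan:
    - [[0,0.0005,0.008],0]
    - [[0,0,0.006],0]
    - [[0,0,0.003],0]
    - [[0,0,0.001],0]
    - [[0,0,0],0]
    - [[0,0,0],0]

```text
clock: 33.67
position: [394.1, 163.8, 15.1]
ee_rot: [0.74, -0.672, 0.0, 0.0]
contact_force: [-3.5, -0.7, 9.2]
gripper_width: 21.0
```

Call:
drive_tool:
  plan:
    - [[0,0,0],0]
    - [[0,0,0],0]
    - [[0,0,0],0]
    - [[0,0,0],0]
    - [[0,0,0],0]
    - [[0,0,-0.015],0]
    - [[0,0,-0.03],0]
    - [[0,0,-0.04],0]
    - [[0,0,-0.05],0]
    - [[0,0,-0.04],0]
    - [[0,0,0],0]
  fingers: -1

```text
clock: 35.05
position: [395.9, 165.3, 192.5]
ee_rot: [0.74, -0.672, 0.001, -0.004]
contact_force: [0.2, 0.5, -0.8]
gripper_width: 85.7
```

Call:
drive_tool:
  plan:
    - [[0.02,0,0],0]
    - [[0.04,0,0],0]
    - [[0.04,0,0],0]
    - [[0.02,0,0],0]
    - [[0,0,0],0]
    - [[0,0,0],0]

```text
clock: 35.8
position: [405.6, 44.7, 188.7]
ee_rot: [0.74, -0.672, -0.0, 0.0]
contact_force: [-0.5, -0.3, 0.0]
gripper_width: 85.0
```

```bash
python3 - <<'E'
from h import *
st()
s=snap("scene","s18");t=snap("top","t18");w=snap("wrist","w18")
cv2.imwrite("pics/s18z.png",cv2.resize(s["image"][130:265,110:360,::-1],None,fx=3.2,fy=3.2,interpolation=cv2.INTER_CUBIC))
E
```

```text
t35.80 pos [405.6  44.7 188.7] yaw -84.49 tilt [-0.06 -0.02] F [-0.5 -0.3  0. ] w 85.0 j [ 0.51  0.04 -0.54 -0.   -0.99 -0.42]
```

View pics/s18z.png

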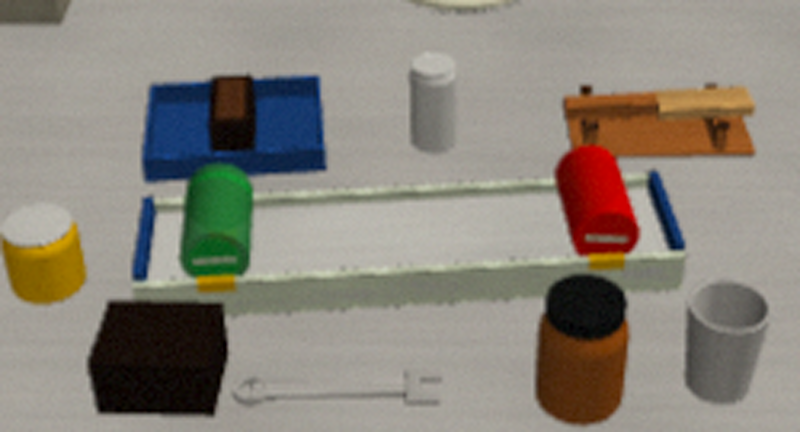

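View pics/w18.png

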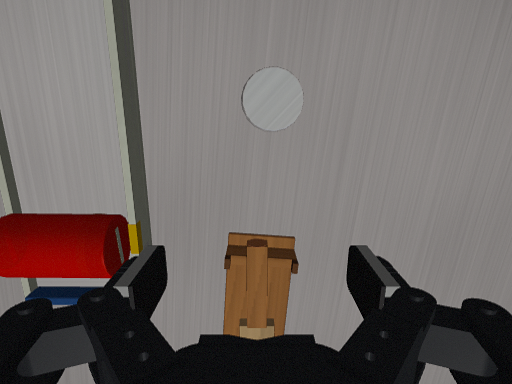

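View pics/t18.png

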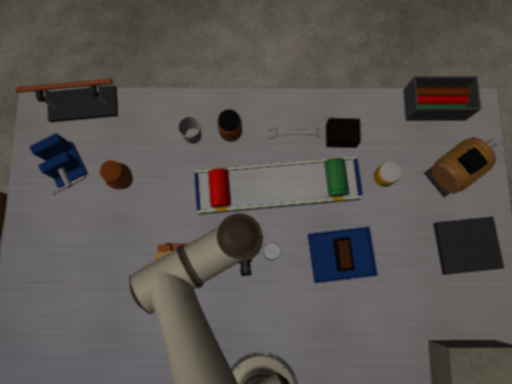

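The final views show the red blank over its cradle mark (605,262 in the zoom), green in its own cradle, the block in the tray, and the paddle on the rest. One last numeric check, then I'll hand in.

```bash
python3 - <<'E'
from h import *
from bench import arm
a=pickle.load(open("im0.pkl","rb"));s=pickle.load(open("s18.pkl","rb"));t=pickle.load(open("t18.pkl","rb"))
def cen(im,lo,hi,roi):
    x0,y0,x1,y1=roi;h=cv2.cvtColor(im,cv2.COLOR_RGB2HSV)[y0:y1,x0:x1];m=cv2.inRange(h,lo,hi);M=cv2.moments(m,True);return round(M["m10"]/M["m00"]+x0,1),round(M["m01"]/M["m00"]+y0,1),int(M["m00"])
for n,lo,hi,roi in [("paddle+rest",(5,80,60),(28,255,255),(280,145,352,182)),("blade",(14,60,140),(28,170,255),(300,150,352,170)),("green",(50,100,30),(80,255,255),(150,170,200,225))]:
    print(n,cen(a["scene"]["image"],lo,hi,roi),cen(s["image"],lo,hi,roi))
print("green top",cen(a["top"]["image"],(50,100,30),(80,255,255),(320,150,355,205)),cen(t["image"],(50,100,30),(80,255,255),(320,150,355,205)))
h=cv2.cvtColor(t["image"],cv2.COLOR_RGB2HSV);m=cv2.inRange(h,(0,200,60),(4,255,255))|cv2.inRange(h,(172,180,60),(180,255,255));m[:150]=0;m[215:]=0;m[:,:200]=0;m[:,370:]=0
b=cv2.minAreaRect(np.argwhere(m>0)[:,::-1].astype(np.float32));print("red",b,onz(t,b[0],75).round(1))
print(arm.job_done())
E
```

```text
paddle+rest (315.8, 168.3, 1181) (316.7, 167.8, 1140)
blade (329.5, 160.6, 210) (329.6, 160.6, 214)
green (177.6, 198.1, 632) (177.6, 198.2, 635)
green top (336.2, 177.3, 666) (336.2, 177.3, 665)
red ((218.5100860595703, 186.89585876464844), (36.18989944458008, 17.200523376464844), 86.05481719970703) [591.2 123.9  75. ]
the job is handed in; nothing more can be done
None
```

The job is done and handed in at about 36 s of the 69 s allowed. The dark block is in the blue tray, the red blank is in the cleared cradle, and the paddle is back on its rest. The hand-in reports no verdict, so these are my own last checks:

- **Red blank:** its centre measured (591, 124) mm against an estimated cradle position of about (591–592, 124) mm. It lies about square to the track, and its image position held steady between a picture before and one after I backed the paddle away.
- **Green blank:** its image position is unchanged from the start in both the top and scene views.
- **Paddle:** the blade is back at its starting spot in the scene view, to within about 0.1 pixel.
- **Block:** it lies flat near the middle of the tray, released.
- **Other objects:** by eye they stand where they were at the start; I did not measure them.

One thing disagreed with the description: the fingertips sat about 34 mm farther back from the reported TCP than stated. Because of that, the first try at the handle closed on air just above it, without disturbing the paddle. Two camera views confirmed the offset, and the second try 34 mm deeper held. The block had been gripped before I found this, so it was held only near its top edge, but it carried and released cleanly.

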